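# Roll the broad port-selector wheel to 4

### The arm

A 6-joint arm with a two-finger parallel gripper is mounted at the origin on a cart in front of the work surface, level with it; the furniture and walls round the work are solid. World frame = base frame: x ahead of the robot, y to its left, z up, the work surface at z = 0. Lengths are in mm, angles in rad, forces in N, time in s.
With the tool pointing down it reaches from about 400 to 825 mm from the base axis. Payload 7 kg.
Tool frame: the origin (TCP) lies at the very end of the fingers, on their centre line; the grasp point (between the pads) lies 19 mm behind it; z points along the fingers, y is the line along which they close (so a half turn about z gives the same grasp; the last joint's range is limited). The gripper opens to 88 mm and grips with 3 to 60 N. Pads are 19 mm wide; open, the fingers measure 130 mm over their backs; the gripper's body (78 mm by 193 mm) begins 47 mm behind the grasp point.
Start: joints at [-0.954, 0.359, 0.012, 0, -1.224, -0.288], TCP at [217.936, -638.827, 226.561] pointing down, gripper open.
Joint ranges: [-3.07, 3.07], [-1.43, 2.12], [-1.02, 1.25], [-3.03, 1.67], [-3.05, -0], [-3.03, 3.03]. Speed limits (rad/s): [2.39, 2.39, 3.01, 3.14, 3.14, 3.14].

### API

Orientations are given as a unit quaternion [x, y, z, w].
In Python, from plant import bot gives the robot as it stands. Calls block until the motion is done:
- bot.move_ptp(position, orientation): joint-space move of the TCP to a pose.
- bot.line_to(position, velocity=150, ori=None): straight line of the TCP; ori=None keeps the orientation; velocity is the mean speed in mm/s.
- bot.move_joints(angles): joint-space move.
- bot.move_gripper(opening, force=None): finger opening in mm; force is the grip in N (None keeps the last); returns when the fingers have stopped.
- bot.pause(seconds).
- bot.solve_ik(position, orientation): joint angles nearest the present ones, or None.
- bot.read_state(): the state.
- bot.camera(name): name is "scene" or "top" or "wrist"; returns the picture (400x640x3 uint8, red, green, blue); there is no depth.
- bot.get_calibration(name): a dict with "fx", "fy", "cx", "cy" (pixels), "view" (4x4, takes a point from world to camera coordinates); the wrist camera has in their place "T_tool_cam" (4x4, takes a point from camera to tool coordinates, whose origin is the TCP and whose axes are the flange's). Camera axes: x right, y up, looking along -z (the intrinsics and any distortion apply to the point x, -y, -z); pixel columns grow to the right and rows downward; lengths in mm; the calibration is good to about 2 mm. The wrist camera is an equidistant fisheye: a pixel r from the principal point sees the ray r / f radians off the axis. A picture is of the moment at which its call begins: read the wrist's pose just before it. get_calibration takes no time and is no camera call.
A pose or a line that the arm cannot do raises bot.Unreachable and nothing moves.
- bot.close_job(): hands the job in; it is judged then, once.
The state is a dict: "t": time; "joint_pos": joint angles; "qvel": joint speeds; "tau": joint torques, N m; "tcp_pos": TCP position; "eef_rot": TCP orientation; "contact_force": force on the tool from outside, world axes, zero at the start; "moment": the same for the moment, N m; "width": finger opening in mm; "finger_force": force on a finger pad.
Only numpy, scipy, OpenCV 4.12 (cv2) and the standard library are available. Lean on these libraries where they do the work, as an engineer would, in place of code of your own. Each camera call takes 0.05 s, during which the arm holds its last target. There are 200 camera calls.

### The job

Two port selectors stand on the bench, alike except that one has a broad knurled thumbwheel and the other a narrow one. Roll the broad wheel by its edge until the digit 4 stands in the middle of its window, then let go of it. Do not turn the narrow wheel.

Things in the scene. Friction and masses are not known exactly. Their poses are not given: they have to be found in the camera images.
- broad_selector: Grey housing with the broad thumbwheel, fixed, 112 (x) x 90 x 74 mm; sloped front faces body -x. Origin: on the bench under the axle (along body y, 42 up). Black ridged wheel, radius 40, 24 wide, centred at body y -17, 8 proud of the flat top and slope: crown at body (0, -17, 82). Digit window 25 x 21 in the 45-degree slope, centre (-23, 18, 65). The one to set.
- broad_wheel (a joint): Broad wheel's turn, rad: digit d is mid-window at (d - 1) * 1.047 (six digits: 1 at 0, 4 at 3.14, 6 at 5.24); stops at -0.3, 5.5. Grows as the crown is rolled away from the front (body +x), by closed fingertips pressed on it (3 to 8 N) and drawn along body x, in strokes of up to 36 mm. Starts at 1.3 to 2.5. No click stops; friction about 1.5 N at the rim, stays where left.
- narrow_selector: Grey housing with the narrow thumbwheel, fixed, 112 (x) x 90 x 74 mm; sloped front faces body -x. Origin: on the bench under the axle (along body y, 42 up). Black ridged wheel, radius 40, 10 wide, centred at body y -17, 8 proud of the flat top and slope: crown at body (0, -17, 82). Digit window 25 x 21 in the 45-degree slope, centre (-23, 18, 65). Bystander: its wheel must not be turned.
- narrow_rim (a point): Mark on the rim of the narrow wheel (40 mm from its axle), turning with it; it starts anywhere round the wheel.

How it is judged:
By the outcome, as a careful person would: the job done as asked, in the order asked, and still so for the second after the job is handed in, with the robot touching nothing.
It also fails if it takes over 40 s, if anything falls off the work surface, if the arm or the gripper's body presses on something with over 40 N, if the wrist force passes 120 N, or if a joint passes its speed limit or range.

## Working session

There is one attempt and no reset: what is moved stays moved. The work goes in short steps, each a Python script; the robot and the scene stay as the last script left them, time stands still between calls to the robot, and variables do not carry over. Pictures are saved under pics/ and viewed, at most 10 in all, crops included, and the job is handed in when it is done.

```bash
ls; mkdir -p pics; python3 - <<'E'
from plant import bot
import cv2,numpy as np
for n in("scene","top"):
    cv2.imwrite(f"pics/{n}0.png",bot.camera(n)[:,:,::-1])
    c=bot.get_calibration(n);print(n,{k:(np.round(v,3).tolist()) for k,v in c.items()})
c=bot.get_calibration("wrist");print({k:(np.round(v,3).tolist()) for k,v in c.items()})
s=bot.read_state();print(s)
E
```

```text
pics
scene {'fx': 412.676, 'fy': 412.676, 'cx': 320.217, 'cy': 208.341, 'view': [[0.702, -0.712, -0.016, -399.809], [0.483, 0.461, 0.744, -320.65], [-0.522, -0.53, 0.668, -621.045], [0.0, 0.0, 0.0, 1.0]]}
top {'fx': 391.89, 'fy': 391.89, 'cx': 311.606, 'cy': 196.621, 'view': [[0.002, -0.999, -0.037, 19.059], [0.998, -0.001, 0.068, -584.824], [-0.068, -0.037, 0.997, -896.968], [0.0, 0.0, 0.0, 1.0]]}
{'fx': 309.707, 'fy': 309.707, 'cx': 317.665, 'cy': 196.125, 'T_tool_cam': [[0.001, 0.96, 0.281, 76.181], [1.0, -0.001, 0.001, -0.179], [0.001, 0.281, -0.96, -157.662], [0.0, 0.0, 0.0, 1.0]]}
{'t': 0.1, 'joint_pos': array([-9.53881843e-01,  3.59329520e-01,  1.11543640e-02, -3.29972576e-04,
       -1.22406745e+00, -2.88120524e-01]), 'qvel': array([-0.00025092, -0.00155202,  0.0032382 ,  0.00200579, -0.00011919,
       -0.00060933]), 'tau': array([-4.00059638e-03, -5.84163845e+01,  2.93751705e+01,  7.01570928e+00,
        1.01038237e-02, -5.39826624e-05]), 'tcp_pos': array([ 217.81785061, -638.43746266,  225.70496641]), 'eef_rot': array([-1.63602005e-01,  9.86526146e-01,  7.18179993e-04, -1.76664765e-04]), 'contact_force': array([-0.25913083, -0.04152091, -0.47795723]), 'moment': array([ 0.01858686,  0.00641746, -0.01023448]), 'finger_force': 0.0, 'width': 87.5740745415992}
```

View pics/top0.png

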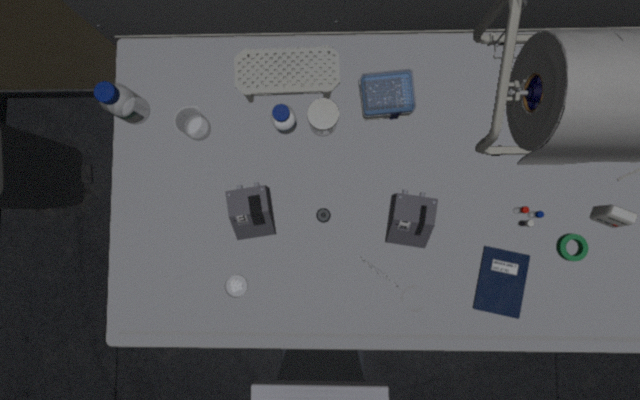

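View pics/scene0.png

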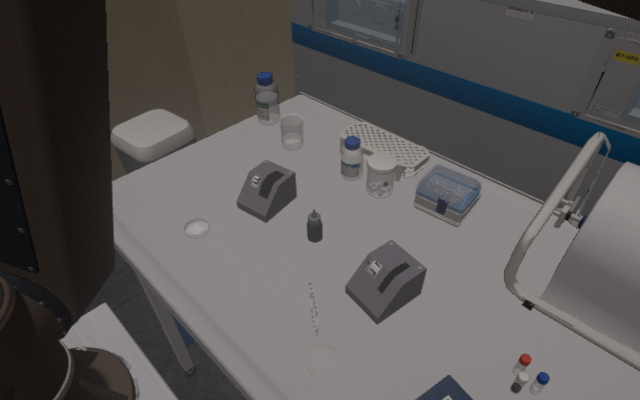

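The top view shows the broad selector at about px (250,212), with its wheel near (256,210) and window near (242,218). The narrow selector is at (412,220), with its wheel at (421,220). Both fronts face the robot. I'll enlarge the broad one in both views.

```bash
python3 - <<'E'
import cv2,numpy as np
t=cv2.imread("pics/top0.png");s=cv2.imread("pics/scene0.png")
a=cv2.resize(t[175:245,220:285],None,fx=6,fy=6,interpolation=cv2.INTER_CUBIC)
b=cv2.resize(s[155:225,230:305],None,fx=5,fy=6,interpolation=cv2.INTER_CUBIC)
cv2.imwrite("pics/z.png",np.clip(np.hstack([a,b])*1.8,0,255).astype(np.uint8))
E
```

```text
(no output)
```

View pics/z.png

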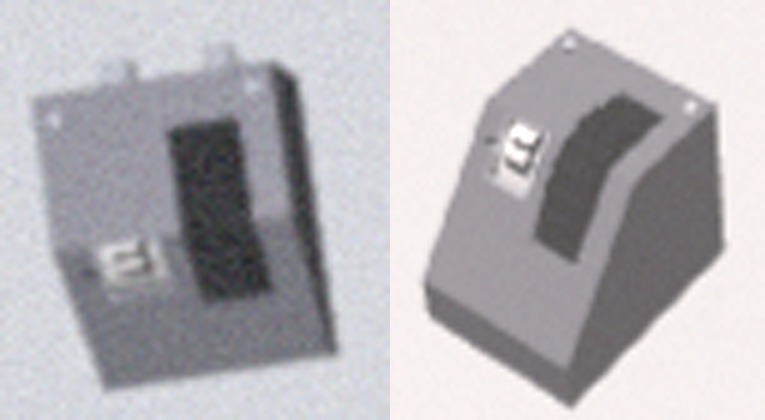

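In the top crop the window shows a "3" lying on its side. Two rivets and the slot's rear corners are visible in both views, so I'll triangulate those and then go close with the wrist camera.

```bash
cat > h.py <<'E'
from plant import bot
import cv2,numpy as np
from scipy.spatial.transform import Rotation as R
def ray(name,uv,st=None):
    c=bot.get_calibration(name); x=(uv[0]-c["cx"])/c["fx"]; y=(uv[1]-c["cy"])/c["fy"]
    if name=="wrist":
        r=np.hypot(x,y); k=np.sin(r)/r if r>1e-9 else 1; d=np.array([x*k,-y*k,-np.cos(r)])
        T=np.eye(4);T[:3,:3]=R.from_quat(st["eef_rot"]).as_matrix();T[:3,3]=st["tcp_pos"]
        M=T@np.array(c["T_tool_cam"])
    else:
        d=np.array([x,-y,-1.]); M=np.linalg.inv(np.array(c["view"]))
    d=M[:3,:3]@d; return M[:3,3],d/np.linalg.norm(d)
def plane(r,z): o,d=r; return o+d*(z-o[2])/d[2]
def tri(*rs):
    A=[np.eye(3)-np.outer(d,d) for o,d in rs]; b=[a@o for a,(o,d) in zip(A,rs)]
    p=np.linalg.solve(sum(A),sum(b)); return p,[float(np.linalg.norm(a@(p-o)).round(2)) for a,(o,d) in zip(A,rs)]
def down(yaw):  # tool z down, tool y along body +x, tool x along body +y
    return (R.from_euler("z",yaw)*R.from_matrix([[0,1,0],[1,0,0],[0,0,-1]])).as_quat()
E
python3 - <<'E'
from h import *
T=lambda x,y:(220+x/6-.4,175+y/6-.4)
S=lambda x,y:(230+(x-390)/5-.4,155+y/6-.4)
P={}
for n,a,b in [("rivL",(54,121),(571,43)),("rivR",(254,84),(690,104)),("win",(128,262),(520,158)),("slotL",(168,128),(617,95)),("slotR",(238,120),(662,117))]:
    P[n],e=tri(ray("top",T(*a)),ray("scene",S(*b))); print(n,P[n].round(1),e)
d=P["rivL"]-P["rivR"]; yaw=np.arctan2(-d[0],d[1]); print("yaw",yaw,"rivet gap",np.linalg.norm(d))
Rz=R.from_euler("z",yaw).as_matrix()
o=P["win"]-Rz@[-23,18,65]; print("origin from win",o, "crown",o+Rz@[0,-17,82])
m=(P["rivL"]+P["rivR"])/2;print("rivmid body",Rz.T@(m-o),"slot body",Rz.T@(P["slotL"]-o),Rz.T@(P["slotR"]-o))
c=o+Rz@[0,-17,82]
for z in(110,200):
    q=bot.solve_ik([c[0],c[1],z],down(yaw)); print(None if q is None else np.round(q,2))
    q=bot.solve_ik([c[0],c[1],z],down(yaw+np.pi)); print(None if q is None else np.round(q,2))
E
```

```text
rivL [586.7 200.5  74.8] [1.74, 1.74]
rivR [599.  127.2  75.7] [0.14, 0.14]
win [534.4 175.8  59.9] [1.15, 1.15]
slotL [582.8 159.8  72. ] [0.17, 0.17]
slotR [586.2 133.   73.4] [0.57, 0.57]
yaw 0.1665747951480584 rivet gap 74.3426023630612
origin from win [560.07197405 161.87803201  -5.06938171] crown [562.89066812 145.11333805  76.93061829]
rivmid body [32.64630504 -3.5348527  80.3295029 ] slot body [22.07527661 -5.81243486 77.11280262] [ 20.98966855 -32.76868823  78.49381763]
[ 0.59  0.31 -0.35  0.   -0.91  2.72]
[ 0.59  0.31 -0.35  0.   -0.91 -0.42]
[ 0.59  0.22 -0.24  0.   -1.11  2.72]
[ 0.59  0.22 -0.24  0.   -1.11 -0.42]
```

```bash
python3 - <<'E'
from h import *
yaw=.155; q=down(yaw)
bot.move_ptp([561,143,200],q); bot.move_gripper(0,20)
out=[]
import pickle
for i,p in enumerate([[545,130,170],[545,110,110]]):
    bot.line_to(p,150) ; bot.pause(.3); s=bot.read_state(); im=bot.camera("wrist")
    cv2.imwrite(f"pics/w{i}.png",im[:,:,::-1]); pickle.dump(s,open(f"w{i}.pkl","wb")); out.append(im[:,:,::-1])
    print(s["t"],s["tcp_pos"].round(1),s["contact_force"].round(2),s["width"])
cv2.imwrite("pics/w01.png",cv2.resize(np.vstack(out),(800*640//800,600)) if 0 else np.hstack([cv2.resize(o,(400,250)) for o in out]))
E
```

```text
5.2167 [545.6 130.4 170.6] [ 0.03 -0.17  0.72] 0.5409363352222455
6.1417 [545.4 110.4 110.8] [-0.29 -0.2   0.95] 0.40899281915592084
```

View pics/w1.png

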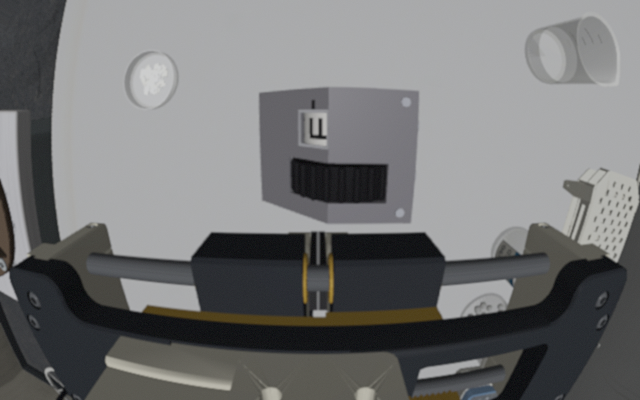

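View pics/w0.png

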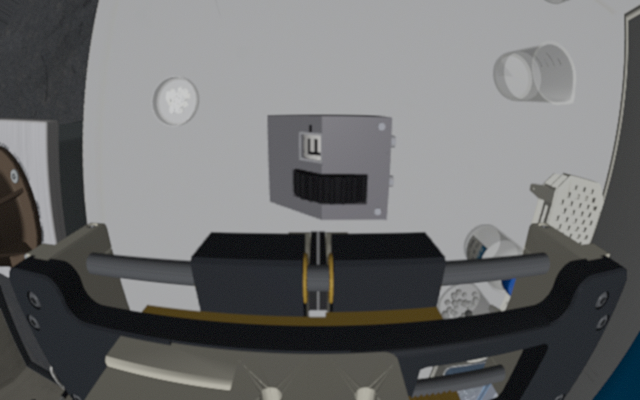

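The wrist views show the broad selector. Rivets are at (406,102) and (400,213) in w1, and at (381,127) and (377,212) in w0. The wheel's rear edge runs (387,166)-(386,203) in w1 and (367,176)-(366,204) in w0. The slope/top ridge is at column 327 and the window at about (313,128). I'll triangulate across both wrist places, with the top camera as a check.

```bash
python3 - <<'E'
from h import *
import pickle
S=[pickle.load(open(f"w{i}.pkl","rb")) for i in(0,1)]
I=[cv2.cvtColor(cv2.imread(f"pics/w{i}.png"),cv2.COLOR_BGR2GRAY) for i in(0,1)]
# refine rivets: bright blob centroid
def ref(i,uv,r=6):
    u,v=uv;w=I[i][v-r:v+r+1,u-r:u+r+1].astype(float);w=np.clip(w-np.median(w)-25,0,None);y,x=np.mgrid[-r:r+1,-r:r+1]
    return u+(w*x).sum()/w.sum(),v+(w*y).sum()/w.sum()
rv={}
for n,a,b in[("L",(381,127),(406,102)),("R",(377,212),(400,213))]:
    a=ref(0,a);b=ref(1,b);rv[n],e=tri(ray("wrist",a,S[0]),ray("wrist",b,S[1]));print(n,np.round(a+b,1),rv[n].round(1),e, plane(ray("wrist",b,S[1]),74).round(1))
def wheel(i,box):
    u0,u1,v0,v1=box;m=(I[i][v0:v1,u0:u1]<50).astype(np.uint8)
    c=max(cv2.findContours(m,0,1)[0],key=cv2.contourArea)+[u0,v0];return c[:,0]
W=[wheel(0,(275,385,155,215)),wheel(1,(275,410,145,222))]
L=[rv["L"],rv["R"]];d=L[0]-L[1];yaw=np.arctan2(-d[0],d[1]);print("yaw",yaw,"gap",np.linalg.norm(d))
Rz=R.from_euler("z",yaw).as_matrix()
m=(L[0]+L[1])/2
for i in(0,1):
    c=W[i];b=np.array([Rz.T@(plane(ray("wrist",p,S[i]),74)-m) for p in c]);print("img box",c.min(0),c.max(0),"body rel rivmid, z74: max x",b[:,0].max().round(1),"y range near back",b[b[:,0]>b[:,0].max()-6,1].min().round(1),b[b[:,0]>b[:,0].max()-6,1].max().round(1))
print("rivmid",m)
E
```

```text
L [381.4 126.3 406.1 101.6] [587.4 199.   76.5] [0.05, 0.05] [588.1 199.2  74. ]
R [377.3 211.3 399.6 212.6] [599.3 125.8  74. ] [0.01, 0.01] [599.3 125.8  74. ]
yaw 0.16144255902000293 gap 74.24833221195077
img box [294 169] [366 203] body rel rivmid, z74: max x -11.1 y range near back -28.4 -4.5
img box [291 158] [386 202] body rel rivmid, z74: max x -11.1 y range near back -28.0 -4.3
rivmid [593.35873993 162.41468446  75.25206367]
```

```bash
cat >> h.py <<'E'
C=np.array([561.,140.2,82.]); YAW=.1614; BX=np.array([np.cos(YAW),np.sin(YAW),0])
def at(d,z): p=C+BX*d; p[2]=z; return p
def touch(d,fz,zstart):
    z=zstart
    bot.line_to(at(d,z+6),120); bot.pause(.15); f0=bot.read_state()["contact_force"].copy()
    for _ in range(24):
        bot.line_to(at(d,z),40); f=bot.read_state()["contact_force"]-f0
        if f[2]>fz: break
        z-=.7 if f[2]<1 else .25
    return z,f0
def stroke(a,b,fz=5,zstart=85,step=3):
    z,f0=touch(a,fz,zstart); print("touch z",round(z,2),"t",bot.read_state()["t"]); log=[]
    n=max(1,int(np.ceil(abs(b-a)/step)))
    for d in np.linspace(a,b,n+1)[1:]:
        bot.line_to(at(d,z),40); s=bot.read_state(); f=s["contact_force"]-f0
        log.append((round(d,1),round(z,2),*f.round(1))); z-=np.clip(.12*(fz-f[2]),-.5,.6)
        if f[2]>20: break
    print(*log,sep="\n"); bot.line_to(at(b,z+15),100); print("t",bot.read_state()["t"])
E
python3 - <<'E'
from h import *
q=down(YAW)
bot.line_to(at(-15,100),150,q)
stroke(-15,15)
bot.pause(.1)
cv2.imwrite("pics/s1.png",bot.camera("wrist")[:,:,::-1]);cv2.imwrite("pics/s1s.png",bot.camera("scene")[:,:,::-1])
a=cv2.imread("pics/s1.png");b=cv2.imread("pics/s1s.png");o=cv2.imread("pics/scene0.png")
f=lambda x:cv2.resize(x,(400,300),interpolation=cv2.INTER_CUBIC)
cv2.imwrite("pics/m1.png",np.vstack([np.hstack([f(a[60:240,200:440]),f(b[140:230,220:340])]),np.hstack([f(o[140:230,220:340]),f(o[160:205,240:300])])]))
E
```

```text
touch z 80.7 t 9.7417
(np.float64(-12.0), 80.7, np.float64(-0.8), np.float64(0.1), np.float64(10.7))
(np.float64(-9.0), np.float64(81.2), np.float64(0.2), np.float64(-0.9), np.float64(8.1))
(np.float64(-6.0), np.float64(81.58), np.float64(0.5), np.float64(-0.3), np.float64(5.0))
(np.float64(-3.0), np.float64(81.57), np.float64(-0.8), np.float64(-0.1), np.float64(7.7))
(np.float64(0.0), np.float64(81.9), np.float64(-0.5), np.float64(-0.4), np.float64(6.3))
(np.float64(3.0), np.float64(82.05), np.float64(0.3), np.float64(-1.0), np.float64(6.7))
(np.float64(6.0), np.float64(82.25), np.float64(0.0), np.float64(0.6), np.float64(3.9))
(np.float64(9.0), np.float64(82.12), np.float64(-0.7), np.float64(-1.0), np.float64(1.8))
(np.float64(12.0), np.float64(81.74), np.float64(-0.3), np.float64(0.0), np.float64(1.3))
(np.float64(15.0), np.float64(81.3), np.float64(1.0), np.float64(0.2), np.float64(1.5))
t 12.5333
```

View pics/m1.png

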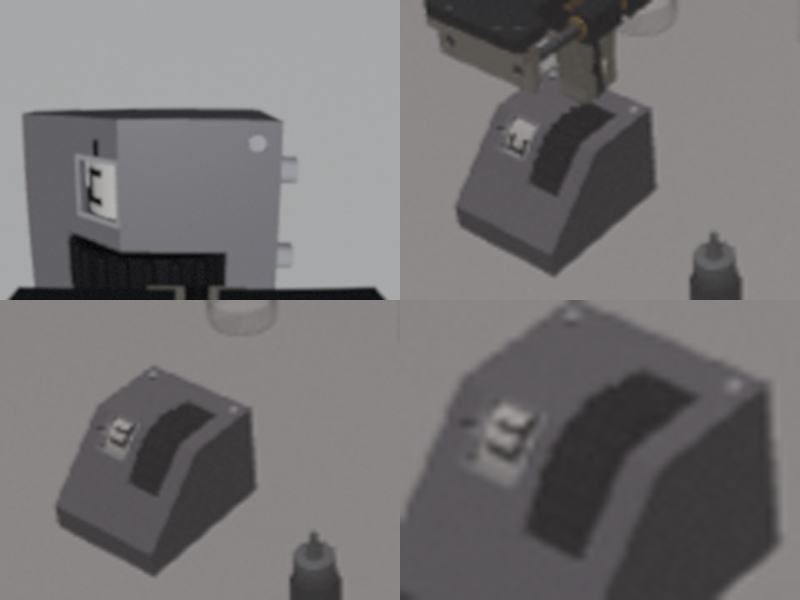

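The stroke worked: the wheel moved. At the start the window showed a sideways glyph with three prongs pointing down the slope. It now shows a different shape. I need a view from the front to read it.

```bash
cat >> h.py <<'E'
BY=np.array([-BX[1],BX[0],0])
VP=C-100*BX-38*BY; VP[2]=115
def view(n):
    bot.line_to(VP,180); bot.pause(.15); s=bot.read_state(); im=bot.camera("wrist")
    cv2.imwrite(f"pics/{n}.png",im[:,:,::-1]); print("t",s["t"])
    # rectify slope plane patch (lower-left origin): body x/z slope, via projection of a grid of points
    c=bot.get_calibration("wrist");T=np.eye(4);T[:3,:3]=R.from_quat(s["eef_rot"]).as_matrix();T[:3,3]=s["tcp_pos"]
    M=np.linalg.inv(T@np.array(c["T_tool_cam"]))
    O=C+17*BY;O[2]=0; up=(BX+[0,0,1])/2**.5; w=O-23*BX+18*BY; w[2]=65
    a,b=np.meshgrid(np.arange(-20,20,.1),np.arange(20,-20,-.1)) # a: right (-BY), b: up slope
    P=w+a[...,None]*-BY+b[...,None]*up; P=P@M[:3,:3].T+M[:3,3]
    x,y,z=P[...,0],-P[...,1],-P[...,2]; r=np.hypot(x,y); k=np.arctan2(r,z)/r
    out=cv2.remap(im,(c["cx"]+c["fx"]*x*k).astype(np.float32),(c["cy"]+c["fy"]*y*k).astype(np.float32),cv2.INTER_CUBIC)
    cv2.imwrite(f"pics/{n}_r.png",out[:,:,::-1]); return out
E
python3 - <<'E'
from h import *
o=view("v1")
im=cv2.imread("pics/v1.png")
cv2.imwrite("pics/v1m.png",np.hstack([cv2.resize(im,(400*640//640,400))[:, :],o[:,:,::-1]]))
E
```

```text
t 13.7167
```

View pics/v1m.png

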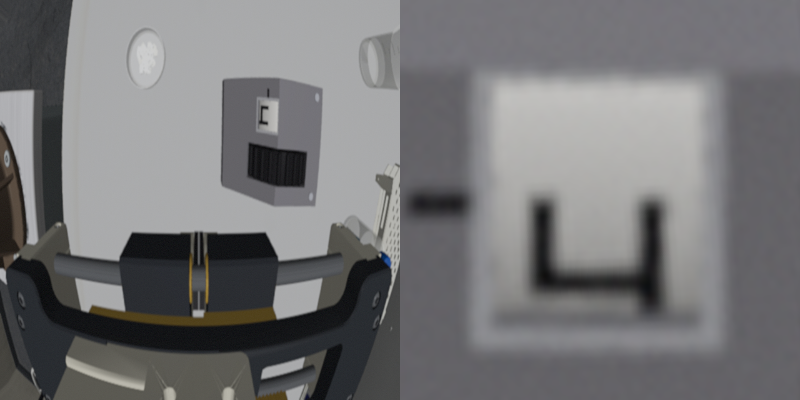

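The front view is clear. An upright seven-segment "4" sits low in the window, with its crossbar at row 280 of the rectified patch (10 px/mm). The index mark and window centre are at row 204. Allowing for the drum's recess, it needs about 11 mm more at the rim, so I'll stroke a little less and look again.

```bash
python3 - <<'E'
from h import *
bot.line_to(at(-5,100),200)
stroke(-5,5,fz=5,zstart=83,step=2.5)
bot.line_to(at(-20,105),200)
o=view("v2")
g=cv2.cvtColor(o,cv2.COLOR_RGB2GRAY); dark=(g[85:315,500:700] if g.shape[1]>600 else g[85:315,100:300])<70
r=np.where(dark.any(1))[0]+85; print("rows",r.min(),r.max(),"bar row",85+dark.sum(1).argmax())
E
```

```text
touch z 81.35 t 15.8833
(np.float64(-2.5), 81.35, np.float64(-1.7), np.float64(-0.0), np.float64(6.1))
(np.float64(0.0), np.float64(81.48), np.float64(-1.2), np.float64(-0.1), np.float64(5.2))
(np.float64(2.5), np.float64(81.51), np.float64(-1.4), np.float64(-0.5), np.float64(4.6))
(np.float64(5.0), np.float64(81.46), np.float64(-1.7), np.float64(-0.9), np.float64(5.2))
t 17.1833
t 18.2583
rows 129 295 bar row 210
```

View pics/v2_r.png

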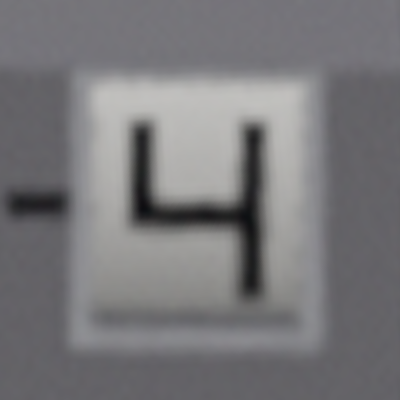

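The "4" now stands nearly central, spanning rows 122-297 with its crossbar at 214. The target is about row 200, so it is roughly 1 mm low. One small nudge, then a check and retreat.

```bash
python3 - <<'E'
from h import *
bot.line_to(at(-1,100),200)
stroke(-1,.6,fz=5,zstart=83,step=.8)
bot.line_to(at(-20,105),200)
view("v3")
for n in("v2","v3"):
    g=cv2.imread(f"pics/{n}_r.png",0); d=(g[85:305,125:270]<80); c=d[:,30:100].sum(1); k=np.arange(85,305)
    r=np.where(d.sum(1)>8)[0]+85; print(n,"bar",(k*c).sum()/c.sum(),"rows",r.min(),r.max())
    m=g[180:230,10:60]<70; print("mark",180+np.where(m)[0].mean())
E
```

```text
touch z 81.35 t 20.4417
(np.float64(-0.2), 81.35, np.float64(-2.7), np.float64(-0.7), np.float64(7.8))
(np.float64(0.6), np.float64(81.69), np.float64(-2.1), np.float64(-0.6), np.float64(5.9))
t 21.2417
t 22.2917
v2 bar 215.5870413739266 rows 128 297
mark 203.58490566037736
v3 bar 203.1190851735016 rows 114 286
mark 203.60842844600526
```

View pics/v3_r.png

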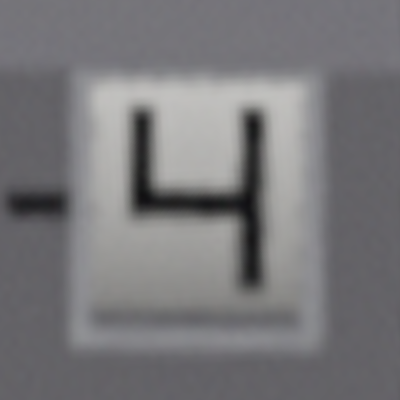

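The 4's crossbar is at row 203, level with the index mark at 203.6, and the glyph is centred at about row 200. I'll hand it in with the arm raised clear.

```bash
python3 - <<'E'
from h import *
p=VP.copy();p[2]=220
bot.line_to(p,150);bot.pause(.3);s=bot.read_state();print(s["t"],s["contact_force"].round(1));print(bot.close_job())
E
```

```text
23.4917 [0.9 1.  0.1]
the job is handed in; nothing more can be done
None
```

The broad wheel was rolled until the 4 stood mid-window (crossbar level with the index mark in the last picture), then released; the narrow wheel was never approached, and I handed the job in at 23.5 s with the arm clear.

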